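# Load the alloy tester's sample slide and hold it at the click notch

### The job

Check a batch of casting brass: tip all six brass cut-offs from the steel cup into the round dish of the alloy tester's sample slide while it stands at its loading end, and stand the empty cup upright on the bench again. Then take the slide's black knob, push the slide along its rail under the measuring head until you feel its ball click into the notch, and finish still holding the knob with the ball seated in the notch, since the return spring would draw the slide back if you let go. Leave the brass mould insert, the pliers and the eraser where they lie.

Things in the scene. Friction and masses are not known exactly. Their poses are not given: they have to be found in the camera images.
- alloy_tester: bench alloy tester, fixed: grey base plate 320 x 130 x 18 mm, white measuring head on a column at one end. Origin: bench level, near the base's middle. x: along the rail, the way the slide is pushed in, towards the head (roughly from the robot's left to its right); z up. Head: x 40 to 156 mm, y -56 to 56 mm, z 91 to 175 mm; base: x -165 to 155 mm
- sample_slide: aluminium sample slide on two rods, origin at bench level below its dish; moves along the tester's x from the loading end (start) 125 mm to the notch and 20 mm on to a stop. A return spring of about 6.5 N draws it back from anywhere, the notch too.
- knob (a point): centre of the top of the slide's black round upright knob, the part to take hold of: 24 mm across, 34 mm high, top 84 mm above the bench. Moves with the slide, 120 mm before the dish (on the tester's -x side). The fixed bench vise stands near it: keep off x 0.49 to 0.72 m, y -0.06 to 0.14 m, up to 0.14 m high in the robot's frame
- dish (a point): centre of the inner floor of the round steel sample dish on the slide, 53 mm above the bench; the dish is 75 mm across inside at its floor, 88 mm across inside at the rim, its rim 22 mm above this point; at the loading end the head's front face is 100 mm beyond this point along the tester's x
- ball (a point): lowest point of the spring-loaded ball when it rides on the click bar, on the slide's side that faces the robot, 30 mm above the bench; moves with the slide
- notch (a point): the notch in the click bar (a gap 6 mm wide with a red mark below it), 30 mm above the bench, just in front of the head; its axes are the tester's. The ball is seated when point ball is here. Pushing slowly, the force falls 2 to 3 N in the last 3 mm, then climbs to about 3 N above the usual 6.5 N as the ball meets the far edge; 6.5 N again once forced out
- steel_cup: open steel cup, loose: 57 mm across at the foot, 66 mm at the rim, 60 mm high, walls 2 mm, about 90 g; origin at the centre of its underside, z up through its mouth. The six cut-offs lie in it at the start, in one layer on its floor 3 mm above the underside
- the_brass_insert: small brass mould insert with two steel pins, 34 x 39 x 22 mm, loose, bystander beyond the tester; origin at the centre of its underside
- the_flat_pliers: blue-handled pliers 121 x 111 x 11 mm, loose, bystander near the bench's front edge; origin at the centre of its underside
- the_eraser: white eraser 30 x 36 x 12 mm, loose, bystander left of the cup; origin at the centre of its underside
- cutoff_1: brass cut-off of casting stock, round slug 13 mm across, 10 mm long, about 11 g, loose; origin at the centre of its foot
- cutoff_2: brass cut-off of casting stock, square-bar piece 10 x 10 x 11 mm, about 11 g, loose; origin at the centre of its foot
- cutoff_3: brass cut-off of casting stock, stub tapering from 13 to 10 mm across, 12 mm long, about 11 g, loose; origin at the centre of its foot
- cutoff_4: brass cut-off of casting stock, round slug 12 mm across, 11 mm long, about 11 g, loose; origin at the centre of its foot
- cutoff_5: brass cut-off of casting stock, square-bar piece 9 x 10 x 10 mm, about 11 g, loose; origin at the centre of its foot
- cutoff_6: brass cut-off of casting stock, slug with bevelled ends, 13 mm across, 11 mm long, about 11 g, loose; origin at the centre of its foot
Things that resemble listed ones, but are neither listed nor needed, are in the scene too. What is shaped like the steel_cup but orange or purple is not meant.

How it is judged:
By the outcome, as a careful person would: the job done as asked, in the order asked, and still so for the second after the job is handed in, while the arm keeps its last pose, push and grip.
It also fails if it takes over 72 s, if anything falls off the work surface, if the arm or the gripper's body presses on something with over 40 N, if the wrist force passes 120 N, or if a joint passes its speed limit or range.

### The arm

A 7-joint arm with a two-finger parallel gripper is mounted at the origin on a cart in front of the work surface, level with it; the furniture and walls round the work are solid. World frame = base frame: x ahead of the robot, y to its left, z up, the work surface at z = 0. Lengths are in m, angles in degrees, forces in N, time in s.
With the tool pointing down it reaches from about 0.35 to 0.9 m from the base axis. Payload 19.9 kg.
Tool frame: the origin (TCP) lies at the very end of the fingers, on their centre line; the grasp point (between the pads) lies 19 mm behind it; z points along the fingers, y is the line along which they close (so a half turn about z gives the same grasp; the last joint's range is limited). The gripper opens to 94 mm and grips with 3 to 60 N. Pads are 16 mm wide; open, the fingers measure 119 mm over their backs; the gripper's body (75 mm by 177 mm) begins 78 mm behind the grasp point.
Start: joints at [67.466, 23.915, -0.59, 92.452, 0.269, 63.638, -3.037], TCP at [0.215, -0.587, 0.205] pointing down, gripper open.
Joint ranges: [-161.28, 161.28], [-22.2, 115.67], [-73.04, 71.86], [3.21, 147.25], [-68.34, 248.33], [10.77, 114.83], [-161.83, 161.83]. Speed limits (degrees/s): [108.29, 108.29, 136.94, 136.94, 172.46, 172.46, 172.46].

### API

Orientations are given as [roll, pitch, yaw] about the fixed x, y, z axes, in that order (R = Rz(yaw) Ry(pitch) Rx(roll)).
In Python, from bench import bot, vision, workorder gives the robot as it stands.
- The arm moves only by the shell command python3 -m crank 'ROWS' [FORCE]. ROWS is JSON, a list of rows, each a list of 7 numbers: the turn, a rotation vector about the tool's x, y, z in rad, then the shift along the tool's x, y, z in cm, then the opening, from -1 (shut) to 1 (fully open), so that 0 is half open. In form: [[rx, ry, rz, tx, ty, tz, claw], ...]. A call has 1 to 12 rows; each row shifts and turns the commanded pose from where the row before left it, along the tool's axes as they then stand; what a row does not reach is not made up. A row lasts 1/12 s, in which the tool goes at most 41.7 mm and 7.16 degrees, less where a joint would pass 70% of its speed; a pose out of reach is approached as far as the arm can. A call with a gripper value outside its range is refused whole. The fingers move at their own pace and stop on an object; FORCE is the grip in N (left out, the last holds). Time passes only in rows, so rows that do not move let the fingers close. It gives the time, the measured TCP pose, the force, the opening and the grip force at its end, in the units of the state.
- bot.get_obs(): the state, without advancing time (a new reading comes with each control period).
- vision.snapshot(name): name is "scene" or "side" or "wrist"; returns (picture, depth): 420x560x3 uint8, blue, green, red; 420x560 float32, m along the optical axis (not along the pixel's ray), 0 where there is no reading.
- vision.camera_info(name): a dict with "vertical_fov" (degrees; the focal length in pixels is half the picture's height over the tangent of half this angle, whatever the lens; pixels are square), "cx", "cy" (the principal point, pixels), "eye" and "rotation" of the camera in the world; the wrist camera has in their place "T_tool_cam" (4x4, takes a point from camera to tool coordinates, whose origin is the TCP and whose axes are the flange's). Camera axes: x right, y down, z forward; pixel columns grow to the right and rows downward; lengths in m; the calibration is good to about 2 mm. A picture is of the moment at which its call begins: read the wrist's pose just before it. camera_info takes no time and is no camera call.
- workorder.hand_in(): hands the job in; it is judged then, once.
The state is a dict: "time": time; "joint_pos": joint angles; "joint_velocities": joint speeds; "joint_efforts": joint torques, N m; "tcp_pos": TCP position; "eef_rot": TCP orientation; "contact_force": force on the tool from outside, world axes, zero at the start; "wrist_torque": the same for the moment, N m; "gripper_width": finger opening in m; "gripper_force": force on a finger pad.
Only numpy, scipy, OpenCV 4.12 (cv2) and the standard library are available. Lean on these libraries where they do the work, as an engineer would, in place of code of your own. Each camera call takes 0.05 s, during which the arm holds its last target. There are 200 camera calls.

## Working session

There is one attempt and no reset: what is moved stays moved. The work goes in short steps, Python scripts to look and compute and a shell command to move; the robot and the scene stay as the last step left them, time stands still between calls to the robot, and variables do not carry over. Pictures are saved under pics/ and viewed, at most 10 in all, crops included, and the job is handed in when it is done.

```bash
mkdir -p pics; ls; python3 - <<'E'
from bench import bot, vision
import cv2, numpy as np
for n in ("scene","side"):
    p,d=vision.snapshot(n); cv2.imwrite(f"pics/{n}0.png",p); np.save(f"{n}0.npy",d); print(n,vision.camera_info(n))
print(vision.camera_info("wrist")); print(bot.get_obs())
E
```

```text
pics
scene {'vertical_fov': 50.75609250013776, 'cx': 283.59937623887726, 'cy': 217.13295584676328, 'eye': array([-0.36718706,  0.66242474,  0.57903657]), 'rotation': array([-114.39392386,   -1.33305802, -130.60072429])}
side {'vertical_fov': 55.38342082342242, 'cx': 276.0664164476075, 'cy': 211.53757017825086, 'eye': array([0.83080758, 0.24230978, 0.90648029]), 'rotation': array([-150.05623527,   -0.19198751,  130.86492877])}
{'vertical_fov': 58.267435703034515, 'cx': 282.8429810375992, 'cy': 210.08869402811789, 'T_tool_cam': array([[ 9.12085928e-05, -9.68301214e-01, -2.49785410e-01,
         7.29951559e-02],
       [ 9.99999195e-01,  4.04346687e-04, -1.20231549e-03,
         3.79647677e-04],
       [ 1.26520345e-03, -2.49785100e-01,  9.68300472e-01,
        -1.79501587e-01],
       [ 0.00000000e+00,  0.00000000e+00,  0.00000000e+00,
         1.00000000e+00]])}
{'time': 0.1, 'joint_pos': array([67.4653682 , 23.94381039, -0.59107139, 92.48127936,  0.26985074,
       63.63953009, -3.038672  ]), 'joint_velocities': array([ 0.07483095,  0.02536296, -0.03033059, -0.10864517,  0.02115815,
        0.03891221,  0.00387137]), 'joint_efforts': array([ 9.89337968e-04, -8.52582765e+01,  6.39513899e-01, -4.26696646e+01,
       -4.90133115e-02,  1.64650998e-02,  4.85774706e-05]), 'tcp_pos': array([ 0.21524589, -0.58640174,  0.20490244]), 'eef_rot': array([-1.79936944e+02,  5.13127281e-03,  2.01562567e+01]), 'contact_force': array([-0.1674387 , -1.41660764,  0.29482824]), 'wrist_torque': array([ 0.00616871, -0.00560751,  0.04289081]), 'gripper_force': 0.0, 'gripper_width': 0.09388919773992761}
```

View pics/scene0.png

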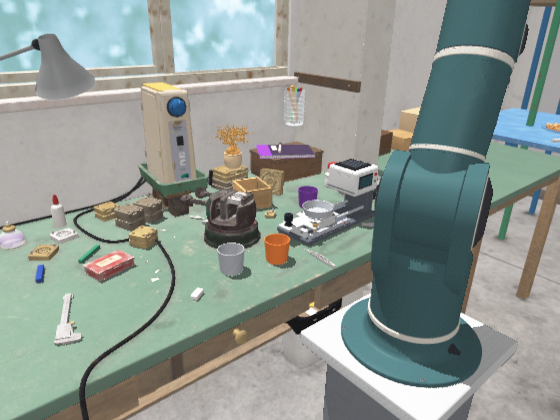

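View pics/side0.png

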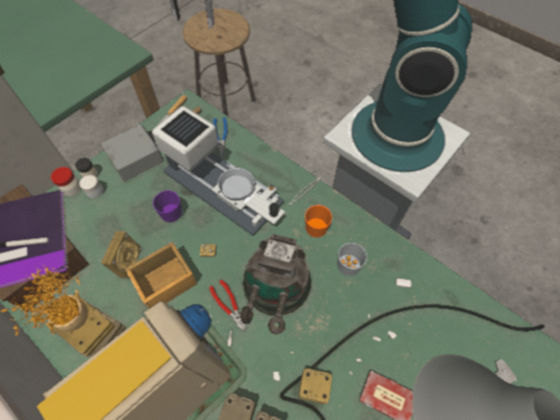

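The side view shows three cups: grey with brass inside at (351,259), orange at (318,220) and purple at (168,207). The grey one is the steel cup: right colour, and it holds the cut-offs. The tester's dish is at (237,185), the black knob at (274,210) and the vise at (278,275).

```bash
cat > h.py <<'E'
import numpy as np, cv2
from scipy.spatial.transform import Rotation as R
from bench import bot, vision
def cam(n):
    c=vision.camera_info(n); f=210/np.tan(np.radians(c["vertical_fov"]/2))
    if n=="wrist":
        o=bot.get_obs(); T=np.eye(4); T[:3,:3]=R.from_euler("xyz",o["eef_rot"],degrees=True).as_matrix(); T[:3,3]=o["tcp_pos"]; T=T@c["T_tool_cam"]
    else:
        T=np.eye(4); T[:3,:3]=R.from_euler("xyz",c["rotation"],degrees=True).as_matrix(); T[:3,3]=c["eye"]
    return T,f,c["cx"],c["cy"]
def cloud(n,d,K=None):
    T,f,cx,cy=K or cam(n); v,u=np.indices(d.shape)
    P=np.stack([(u-cx)/f*d,(v-cy)/f*d,d],-1)
    return P@T[:3,:3].T+T[:3,3]
def ray(n,u,v,z,K=None):
    T,f,cx,cy=K or cam(n); r=T[:3,:3]@np.array([(u-cx)/f,(v-cy)/f,1]); return T[:3,3]+r*(z-T[2,3])/r[2]
def proj(n,p,K=None):
    T,f,cx,cy=K or cam(n); q=T[:3,:3].T@(np.array(p)-T[:3,3]); return q[:2]/q[2]*f+[cx,cy]
E
python3 - <<'E'
from h import *
np.set_printoptions(precision=4,suppress=True)
d=np.load("side0.npy"); P=cloud("side",d)
for nm,u,v in [("cupfloor",349,262),("knob",274,208),("dish",237,186),("orange",318,222),("purple",168,207),("bench",400,320),("headtop",185,135),("eraser",403,283)]:
    print(nm,P[v,u])
g=lambda n,u,v,z:print(n,u,v,ray(n,u,v,z)[:2])
g("side",351,254,.06);g("side",274,207,.084);g("side",237,183,.053)
def circ(m):
    q=P[m]; A=np.c_[2*q[:,:2],np.ones(len(q))]; s=np.linalg.lstsq(A,(q[:,:2]**2).sum(1),rcond=None)[0]; return s[:2],np.sqrt(s[2]+s[:2]@s[:2]),len(q)
v,u=np.indices(d.shape)
near=lambda a,b,r:(abs(u-a)<r)&(abs(v-b)<r)
print("cup rim",circ(near(351,257,22)&(P[...,2]>.054)&(P[...,2]<.066)))
print("dish rim",circ(near(237,185,24)&(P[...,2]>.07)&(P[...,2]<.08)))
k=near(274,210,9)&(P[...,2]>.079)&(P[...,2]<.09);print("knob",P[k].mean(0),k.sum())
p=cv2.imread("pics/side0.png"); cv2.imwrite("pics/crop.png",cv2.resize(p[110:310,160:400],None,fx=3,fy=3,interpolation=cv2.INTER_CUBIC))
E
```

```text
cupfloor [0.4301 0.1317 0.0121]
knob [ 0.4658 -0.0764  0.0822]
dish [ 0.4658 -0.2017  0.0533]
orange [0.3882 0.0058 0.0034]
purple [ 0.6106 -0.3184  0.0034]
bench [ 0.4639  0.3002 -0.0009]
headtop [ 0.4925 -0.3335  0.1722]
eraser [0.3909 0.2582 0.0132]
side 351 254 [0.4324 0.1295]
side 274 207 [ 0.4645 -0.0775]
side 237 183 [ 0.459  -0.2082]
cup rim (array([0.4323, 0.134 ]), np.float64(0.03156415744402406), 113)
dish rim (array([ 0.469 , -0.1993]), np.float64(0.04411180443733103), 148)
knob [ 0.4644 -0.0788  0.0833] 72
```

View pics/crop.png

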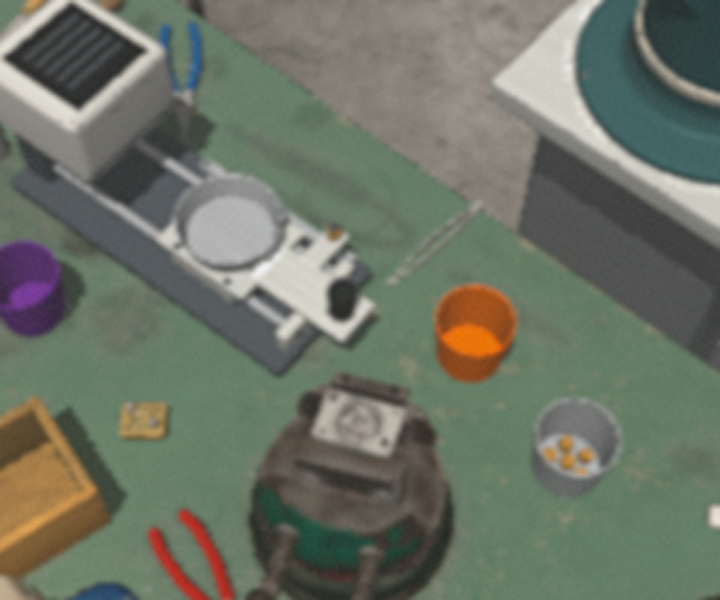

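The crop confirms it: the grey cup at crop (577,447) holds the brass bits, while the orange cup at (475,332) and the purple one are empty. The cup is at (0.432, 0.134). The dish is at (0.469, -0.199) and the knob at (0.464, -0.079), 0.1206 m apart, which matches the 120 mm given. I'll lift and swing round to the left of the cup.

```bash
python3 -m crank '[[0,0,0,0,-2,-4,1],[0,0,0,0,-2,-4,1],[0,0,0,0,-2,-4,1],[0,0,0,0,-2,-4,1],[0,0,0,0,-2,-4,1],[0,0,-0.038,2,0,0,1],[0,0,-0.076,4,0,0,1],[0,0,-0.076,4,0,0,1],[0,0,-0.076,4,0,0,1],[0,0,-0.076,4,0,0,1],[0,0,-0.076,4,0,0,1],[0,0,-0.076,4,0,0,1]]'
python3 -m crank '[[0,0,-0.076,4,0,0,1],[0,0,-0.076,4,0,0,1],[0,0,-0.076,4,0,0,1],[0,0,-0.076,4,0,0,1],[0,0,-0.076,4,0,0,1],[0,0,-0.076,4,0,0,1],[0,0,-0.076,4,0,0,1],[0,0,-0.076,4,0,0,1],[0,0,-0.076,4,0,0,1],[0,0,-0.076,4,0,0,1],[0,0,-0.076,4,0,0,1],[0,0,-0.038,2,0,0,1]]'
cat >> h.py <<'E'
def delta(G,z,x):
    """remaining turn (rad) and shift (cm), both in present tool axes, to put grasp point G with tool z, x"""
    o=bot.get_obs(); Rc=R.from_euler("xyz",o["eef_rot"],degrees=True); z=np.array(z,float);z/=np.linalg.norm(z); x=np.array(x,float); x-=z*(x@z); x/=np.linalg.norm(x)
    Rt=R.from_matrix(np.c_[x,np.cross(z,x),z]); t=np.array(G)+.019*z
    print("turn",(Rc.inv()*Rt).as_rotvec().round(3),"shift cm before turn",(Rc.inv().apply(t-o["tcp_pos"])*100).round(2),"after turn",(Rt.inv().apply(t-o["tcp_pos"])*100).round(2))
    print("q",o["joint_pos"].round(1),"tcp",o["tcp_pos"].round(4),"rpy",o["eef_rot"].round(1),"F",o["contact_force"].round(1),"t",o["time"],"w",o["gripper_width"],o["gripper_force"])
E
python3 - <<'E'
from h import *
a=np.radians(38); z=np.array([0,-np.cos(a),-np.sin(a)])
delta(np.array([.432,.134,.042])-.14*z,z,[0,0,-1])
E
```

```text
time: 1.1
tcp_pos: [0.4025, -0.3606, 0.3914]
eef_rot: [-180.0, -0.0, 48.7]
contact_force: [-0.3, -1.1, -0.0]
gripper_width: 0.0938
gripper_force: 0.0
time: 2.1
tcp_pos: [0.5427, 0.0652, 0.3917]
eef_rot: [-180.0, -0.1, 99.1]
contact_force: [0.6, 0.9, 0.7]
gripper_width: 0.0941
gripper_force: 0.0
turn [ 0.072 -0.907  0.147] shift cm before turn [17.92 -8.34 27.54] after turn [ 31.79 -11.07   4.  ]
q [ 21.2  11.8 -37.3  87.1   7.1  83.5  -7.2] tcp [0.5427 0.0652 0.3917] rpy [-1.80e+02 -1.00e-01  9.91e+01] F [0.6 0.9 0.7] t 2.1 w 0.0940866116168391 0.0
```

```bash
python3 -m crank '[[0,0,0.035,3.5,-1.6,1.5,1],[0,0,0.035,4,-1.6,1.5,1],[0,0,0.035,4,-1.6,1.5,1],[0,0,0.035,3.5,-1.6,1.5,1],[0,-0.1,0,0,0,0,1],[0,-0.1,0,0,0,0,1],[0,-0.1,0,0,0,0,1],[0,-0.1,0,0,0,0,1],[0,-0.1,0,0,0,0,1]]'
python3 - <<'E'
from h import *
a=np.radians(38); z=np.array([0,-np.cos(a),-np.sin(a)])
delta(np.array([.432,.134,.042])-.14*z,z,[0,0,-1])
E
```

```text
time: 2.85
tcp_pos: [0.4691, 0.1966, 0.3348]
eef_rot: [179.9, 28.9, 90.4]
contact_force: [0.4, -0.9, 1.5]
gripper_width: 0.094
gripper_force: 0.0
turn [ 0.007 -0.403  0.005] shift cm before turn [13.45 -3.73 17.5 ] after turn [19.22 -3.71 10.86]
q [ -8.3  20.8 -41.8  90.5  31.9  97.2 -53.1] tcp [0.4691 0.1966 0.3348] rpy [179.9  28.9  90.4] F [ 0.4 -0.9  1.5] t 2.85 w 0.09399770081621478 0.0
```

```bash
python3 -m crank '[[0,-0.1,0,0,-0.9,0,1],[0,-0.1,0,0,-0.9,0,1],[0,-0.1,0,0,-0.9,0,1],[0,-0.1,0,0,-0.9,0,1],[0,0,0,3,0,2,1],[0,0,0,4,0,2,1],[0,0,0,4,0,2,1],[0,0,0,0,0,0,1]]'
python3 - <<'E'
from h import *
a=np.radians(38); z=np.array([0,-np.cos(a),-np.sin(a)])
delta(np.array([.432,.134,.042])-.14*z,z,[0,0,-1])
d=vision.snapshot("wrist"); K=cam("wrist"); cv2.imwrite("pics/w1.png",d[0]); P=cloud("wrist",d[1],K)
m=(abs(P[...,0]-.432)<.05)&(abs(P[...,1]-.134)<.05)&(P[...,2]>.055)&(P[...,2]<.064)
q=P[m]; A=np.c_[2*q[:,:2],np.ones(len(q))]; s=np.linalg.lstsq(A,(q[:,:2]**2).sum(1),rcond=None)[0]; print(s[:2],np.sqrt(s[2]+s[:2]@s[:2]),len(q))
E
```

```text
time: 3.52
tcp_pos: [0.4311, 0.2154, 0.2107]
eef_rot: [-179.3, 51.9, 91.1]
contact_force: [0.0, -0.4, -0.9]
gripper_width: 0.0936
gripper_force: 0.0
turn [ 0.003 -0.002  0.012] shift cm before turn [8.27 0.18 4.72] after turn [8.28 0.09 4.7 ]
q [-25.3  38.1 -36.1  94.4  42.1 105.7 -72.4] tcp [0.4311 0.2154 0.2107] rpy [-179.3   51.9   91.1] F [ 0.  -0.4 -0.9] t 3.5167 w 0.09363423259085914 0.0
[0.43272773 0.13477525] 0.031506721617885154 1332
```

View pics/w1.png

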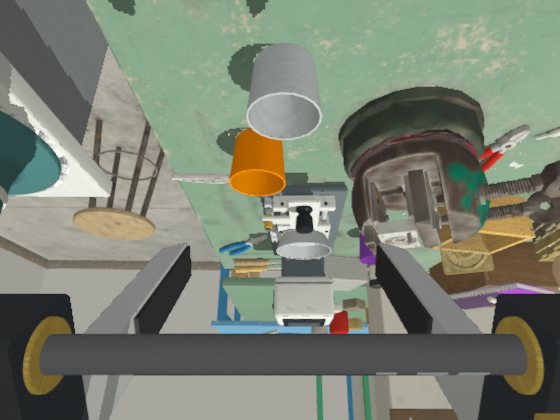

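The wrist picture, which is upside-down to the world, shows the grey cup at (283,95), centred between the fingers, with the orange cup at (258,165) clear of them. The refit puts it at (0.4327, 0.1348) with rim radius 31.5 mm, which fits. I'll go in.

```bash
python3 -m crank '[[0,0,0,2.8,0.1,1.5,1],[0,0,0,2.8,0,1.5,1],[0,0,0.012,2.7,0,1.5,1],[0,0,0,0,0,0,1],[0,0,0,0,0,3.5,1],[0,0,0,0,0,3,1],[0,0,0,0,0,2.5,1],[0,0,0,0,0,2,1],[0,0,0,0,0,0,1]]'
python3 - <<'E'
from h import *
a=np.radians(38); z=np.array([0,-np.cos(a),-np.sin(a)])
delta(np.array([.4327,.1345,.042]),z,[0,0,-1])
E
```

```text
time: 4.32
tcp_pos: [0.4352, 0.1431, 0.0572]
eef_rot: [179.1, 51.7, 89.2]
contact_force: [-0.4, 0.0, -0.5]
gripper_width: 0.0936
gripper_force: 0.0
turn [ 0.005 -0.005 -0.009] shift cm before turn [ 0.65 -0.27  3.52] after turn [ 0.67 -0.25  3.52]
q [-22.1  47.  -31.8 104.   49.   90.5 -81.1] tcp [0.4352 0.1431 0.0572] rpy [179.1  51.7  89.2] F [-0.4  0.  -0.5] t 4.3167 w 0.09361565783956562 0.0
```

```bash
python3 -m crank '[[0,0,0,0.6,-0.2,1.2,1],[0,0,0,0,0,1.2,1],[0,0,0,0,0,1.1,1],[0,0,0,0,0,0,1],[0,0,0,0,0,0,0],[0,0,0,0,0,0,0],[0,0,0,0,0,0,0],[0,0,0,0,0,0,0],[0,0,0,0,0,0,0],[0,0,0,0,0,0,0]]' 30
python3 - <<'E'
from h import *
a=np.radians(38); z=np.array([0,-np.cos(a),-np.sin(a)])
delta(np.array([.4327,.1345,.042]),z,[0,0,-1])
E
```

```text
time: 5.15
tcp_pos: [0.4326, 0.1231, 0.0292]
eef_rot: [179.1, 51.5, 89.4]
contact_force: [-0.6, 1.9, 2.7]
gripper_width: 0.062
gripper_force: 29.8
turn [ 0.007 -0.008 -0.006] shift cm before turn [-0.31  0.01  0.21] after turn [-0.31  0.01  0.22]
q [-21.2  48.7 -30.8 106.2  50.9  87.3 -82.7] tcp [0.4326 0.1231 0.0292] rpy [179.1  51.5  89.4] F [-0.6  1.9  2.7] t 5.15 w 0.06198509158683243 29.80547486047726
```

Gripped at 62 mm with 30 N. Next is the lift, then the carry.

```bash
python3 -m crank '[[0,0,0,-1.6,0,-1.25,-0.3],[0,0,0,-3.1,0,-2.5,-0.3],[0,0,0,-3.1,0,-2.5,-0.3],[0,0,0,-3.1,0,-2.5,-0.3],[0,0,0,-3.1,0,-2.5,-0.3],[0,0,0,-2,0.5,2.6,-0.3],[0,0,0,-2.3,0.5,3,-0.3],[0,0,0,-2.3,0.5,3,-0.3],[0,0,0,-2.3,0.5,3,-0.3],[0,0,0,-2.3,0.5,3,-0.3],[0,0,0,-2.3,0.5,3,-0.3],[0,0,0,-2.3,0.5,3,-0.3]]'
python3 - <<'E'
from h import *
b=np.radians(25); z=np.array([0,-np.cos(b),-np.sin(b)])
delta(np.array([.469,-.211,.2]),z,[0,0,-1])
E
```

```text
time: 6.15
tcp_pos: [0.4661, -0.1373, 0.2048]
eef_rot: [179.1, 51.6, 89.4]
contact_force: [1.8, -0.2, -1.5]
gripper_width: 0.0621
gripper_force: 29.9
turn [ 0.007 -0.235 -0.007] shift cm before turn [-4.64  0.26  7.92] after turn [-2.68  0.29  8.78]
q [  5.   21.6 -27.7 118.2  57.3  80.  -53.9] tcp [ 0.4661 -0.1373  0.2048] rpy [179.1  51.6  89.4] F [ 1.8 -0.2 -1.5] t 6.15 w 0.062138828888781805 29.911343702387967
```

```bash
python3 -m crank '[[0,0,0,-2.3,0.1,3.9,-0.3],[0,-0.12,0,-2.3,0.1,3.9,-0.3],[0,-0.115,0,0,0,0,-0.3],[0,0,0.05,0,0,0,-0.3],[0,0,0.1,0,0,0,-0.3],[0,0,0,0,0,0,-0.3]]'
python3 - <<'E'
from h import *
b=np.radians(25); z=np.array([0,-np.cos(b),-np.sin(b)])
delta(np.array([.469,-.211,.2]),z,[0,0,-1])
E
```

```text
time: 6.65
tcp_pos: [0.4683, -0.2178, 0.1926]
eef_rot: [160.7, 63.4, 68.9]
contact_force: [-0.5, 0.3, -1.7]
gripper_width: 0.062
gripper_force: 29.9
turn [ 0.005 -0.    -0.162] shift cm before turn [-0.37  0.12  0.97] after turn [-0.38  0.07  0.97]
q [  3.7  28.7 -21.  121.   70.4  84.  -70.9] tcp [ 0.4683 -0.2178  0.1926] rpy [160.7  63.4  68.9] F [-0.5  0.3 -1.7] t 6.65 w 0.0620367041331973 29.919043505269656
```

Positive rz drives q7 down, so the flip goes negative.

```bash
python3 -m crank '[[0,0,-0.06,0,0,0.9,-0.3],[0,0,-0.12,0,0,0,-0.3],[0,0,-0.12,0,0,0,-0.3],[0,0,-0.12,0,0,0,-0.3],[0,0,-0.12,0,0,0,-0.3],[0,0,-0.12,0,0,0,-0.3],[0,0,-0.12,0,0,0,-0.3],[0,0,-0.12,0,0,0,-0.3],[0,0,-0.12,0,0,0,-0.3],[0,0,-0.12,0,0,0,-0.3],[0,0,-0.12,0,0,0,-0.3],[0,0,0,0,0,0,-0.3]]'
python3 - <<'E'
from h import *
b=np.radians(25); z=np.array([0,-np.cos(b),-np.sin(b)])
delta(np.array([.469,-.211,.14]),z,[0,0,1])
E
```

```text
time: 7.65
tcp_pos: [0.4684, -0.2263, 0.1897]
eef_rot: [-117.5, 23.8, 168.5]
contact_force: [-0.2, 0.1, -1.8]
gripper_width: 0.062
gripper_force: 29.9
turn [-0.004  0.005 -2.031] shift cm before turn [2.25 4.64 2.61] after turn [-5.15 -0.06  2.61]
q [  7.9  29.6 -24.7 121.1  72.3  85.1   1.5] tcp [ 0.4684 -0.2263  0.1897] rpy [-117.5   23.8  168.5] F [-0.2  0.1 -1.8] t 7.65 w 0.06200197671044293 29.86916389760154
```

```bash
python3 -m crank '[[0,0,0,1.1,2.3,1.3,-0.3],[0,0,0,1.1,2.3,1.3,-0.3],[0,0,-0.12,0,0,0,-0.3],[0,0,-0.12,0,0,0,-0.3],[0,0,-0.12,0,0,0,-0.3],[0,0,-0.12,0,0,0,-0.3],[0,0,-0.12,0,0,0,-0.3],[0,0,-0.12,0,0,0,-0.3],[0,0,-0.1,0,0,0,-0.3],[0,0,-0.1,0,0,0,-0.3],[0,0,-0.1,0,0,0,-0.3],[0,0,-0.1,0,0,0,-0.3]]'
python3 -m crank '[[0,0,-0.1,0,0,0,-0.3],[0,0,-0.1,0,0,0,-0.3],[0,0,-0.1,0,0,0,-0.3],[0,0,-0.1,0,0,0,-0.3],[0,0,-0.1,0,0,0,-0.3],[0,0,-0.1,0,0,0,-0.3],[0,0,-0.1,0,0,0,-0.3],[0,0,-0.1,0,0,0,-0.3],[0,0,-0.1,0,0,0,-0.3],[0,0,0,0,0,0,-0.3],[0,0,0,0,0,0,-0.3],[0,0,0,0,0,0,-0.3]]'
python3 - <<'E'
from h import *
b=np.radians(25); z=np.array([0,-np.cos(b),-np.sin(b)])
delta(np.array([.469,-.211,.14]),z,[0,0,1])
p,d=vision.snapshot("side"); a=cv2.resize(p[110:290,150:390],None,fx=3,fy=3); cv2.imwrite("pics/s2.png",a)
E
```

```text
time: 8.65
tcp_pos: [0.4698, -0.2283, 0.1324]
eef_rot: [-120.4, -33.3, -161.8]
contact_force: [1.1, 0.5, -1.6]
gripper_width: 0.0623
gripper_force: 29.8
time: 9.65
tcp_pos: [0.4697, -0.2284, 0.1324]
eef_rot: [-176.7, -65.0, -93.3]
contact_force: [-0.8, 0.3, -1.2]
gripper_width: 0.0622
gripper_force: 29.8
turn [-0.005 -0.    -0.024] shift cm before turn [-0.04  0.07  0.01] after turn [-0.04  0.07  0.01]
q [ 11.3  37.8 -28.6 121.1  76.9  87.  109.3] tcp [ 0.4697 -0.2284  0.1324] rpy [-176.7  -65.   -93.3] F [-0.8  0.3 -1.2] t 9.65 w 0.062173075972398455 29.79530040829559
```

View pics/s2.png

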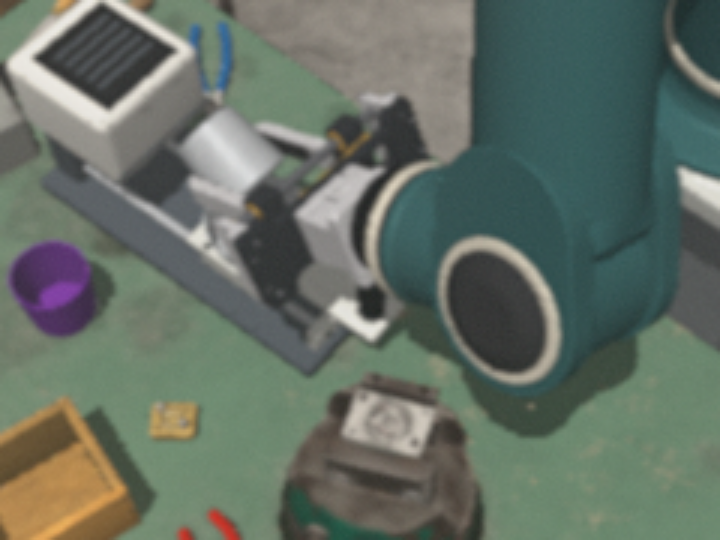

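The picture shows the inverted cup over the dish at (232,150), with the hand clear of the knob at (371,300). I'll tip it a bit further, shake it, and look from the wrist.

```bash
python3 -m crank '[[0,0.08,0,1,0,0,-0.3],[0,0.08,0,0.3,0,0,-0.3],[0,0,0,0,0,0,-0.3],[0,0,0,0,0.6,0,-0.3],[0,0,0,0,-0.6,0,-0.3],[0,0,0,0,0.6,0,-0.3],[0,0,0,0,-0.6,0,-0.3],[0,0,0,0,0,0.6,-0.3],[0,0,0,0,0,-0.6,-0.3],[0,0,0,0,0,0,-0.3],[0,0,0,0,0,0,-0.3]]'
python3 - <<'E'
from h import *
b=np.radians(25); z=np.array([0,-np.cos(b),-np.sin(b)])
delta(np.array([.469,-.211,.14]),z,[0,0,1])
p,d=vision.snapshot("wrist"); cv2.imwrite("pics/w2.png",p)
E
```

```text
time: 10.62
tcp_pos: [0.4695, -0.2333, 0.1442]
eef_rot: [-175.8, -74.1, -94.3]
contact_force: [0.6, 0.1, 0.2]
gripper_width: 0.0618
gripper_force: 29.8
turn [-0.004 -0.16  -0.02 ] shift cm before turn [-1.31  0.08 -0.16] after turn [-1.32  0.05  0.06]
q [  7.1  42.1 -25.4 120.4  79.2  94.6 105.4] tcp [ 0.4695 -0.2333  0.1442] rpy [-175.8  -74.1  -94.3] F [0.6 0.1 0.2] t 10.6167 w 0.06182046250918584 29.79235305572729
```

View pics/w2.png

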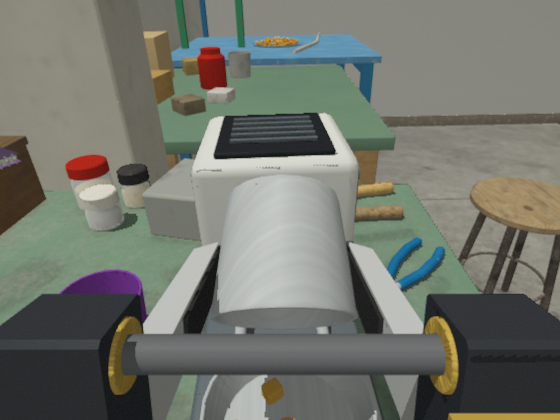

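Brass is visible in the dish at (272,390). I'll raise the cup, turn it upright and move back.

```bash
python3 -m crank '[[0,0,0,3,0,-1,-0.3],[0,-0.08,0,3,0,-1.5,-0.3],[0,-0.1,0,2,0,-3,-0.3],[0,-0.1,0.1,0,0,-3.5,-0.3],[0,-0.1,0.12,0,0,-3.5,-0.3],[0,0,0.12,0,0,0,-0.3],[0,0,0.12,0,0,0,-0.3],[0,0,0.12,0,0,0,-0.3],[0,0,0.12,0,0,0,-0.3],[0,0,0.12,0,0,0,-0.3],[0,0,0.12,0,0,0,-0.3],[0,0,0.12,0,0,0,-0.3]]'
python3 -m crank '[[0,0,0.12,0,0,0,-0.3],[0,0,0.12,0,0,0,-0.3],[0,0,0.12,0,0,0,-0.3],[0,0,0.12,0,0,0,-0.3],[0,0,0.12,0,0,0,-0.3],[0,0,0.12,0,0,0,-0.3],[0,0,0.12,0,0,0,-0.3],[0,0,0.12,0,0,0,-0.3],[0,0,0.12,0,0,0,-0.3],[0,0,0.12,0,0,0,-0.3],[0,0,0.12,0,0,0,-0.3],[0,0,0.12,0,0,0,-0.3]]'
python3 - <<'E'
from h import *
a=np.radians(38.5); z=np.array([0,-np.cos(a),-np.sin(a)])
delta(np.array([.4327,.138,.2]),z,[0,0,-1])
E
```

```text
time: 11.67
tcp_pos: [0.467, -0.1437, 0.268]
eef_rot: [-129.0, -23.3, -160.6]
contact_force: [-0.5, 0.1, -2.0]
gripper_width: 0.062
gripper_force: 29.8
time: 12.67
tcp_pos: [0.467, -0.1437, 0.268]
eef_rot: [-139.9, 41.0, 143.6]
contact_force: [0.8, -0.7, -1.3]
gripper_width: 0.0623
gripper_force: 29.9
turn [0.004 0.061 0.654] shift cm before turn [ 19.26  10.93 -17.23] after turn [ 22.86  -3.43 -15.92]
q [  3.7  16.4 -26.4 116.6  56.8  84.  -10.6] tcp [ 0.467  -0.1437  0.268 ] rpy [-139.9   41.   143.6] F [ 0.8 -0.7 -1.3] t 12.6667 w 0.06226496202946507 29.868648019837565
```

```bash
python3 -m crank '[[0,0.03,0.11,0,0,0,-0.3],[0,0.03,0.11,0,0,0,-0.3],[0,0,0.11,0,0,0,-0.3],[0,0,0.11,0,0,0,-0.3],[0,0,0.11,0,0,0,-0.3],[0,0,0.1,3.2,-0.5,-2.2,-0.3],[0,0,0,3.2,-0.5,-2.2,-0.3],[0,0,0,3.2,-0.5,-2.2,-0.3],[0,0,0,3.3,-0.5,-2.3,-0.3],[0,0,0,3.3,-0.5,-2.3,-0.3],[0,0,0,3.3,-0.5,-2.3,-0.3],[0,0,0,3.2,-0.4,-2.2,-0.3]]'
python3 - <<'E'
from h import *
a=np.radians(38.5); z=np.array([0,-np.cos(a),-np.sin(a)])
delta(np.array([.4327,.138,.055]),z,[0,0,-1])
p,d=vision.snapshot("side"); P=cloud("side",d)
g=cv2.cvtColor(p,cv2.COLOR_BGR2HSV); m=(g[...,0]>10)&(g[...,0]<32)&(g[...,1]>110)&(np.hypot(P[...,0]-.469,P[...,1]+.199)<.045)
n,l,s,c=cv2.connectedComponentsWithStats(m.astype(np.uint8)); print(n-1,s[1:,4],c[1:].round(0))
cv2.imwrite("pics/s3.png",np.hstack([cv2.resize(p[155:215,205:270],(390,360),interpolation=cv2.INTER_CUBIC),cv2.resize(p[160:280,270:400],(390,360),interpolation=cv2.INTER_CUBIC)]))
E
```

```text
time: 13.67
tcp_pos: [0.4284, 0.1216, 0.1874]
eef_rot: [-178.8, 51.8, 90.9]
contact_force: [1.7, 0.9, -1.8]
gripper_width: 0.0622
gripper_force: 29.9
turn [-0.009  0.005  0.01 ] shift cm before turn [11.42  0.63  8.79] after turn [11.38  0.43  8.85]
q [-20.3  32.9 -31.8 105.1  43.   96.6 -69.6] tcp [0.4284 0.1216 0.1874] rpy [-178.8   51.8   90.9] F [ 1.7  0.9 -1.8] t 13.6667 w 0.06221649815749741 29.88315983749999
5 [ 8 13 13 27 12] [[228. 184.]
 [243. 185.]
 [238. 187.]
 [233. 195.]
 [241. 193.]]
```

View pics/s3.png

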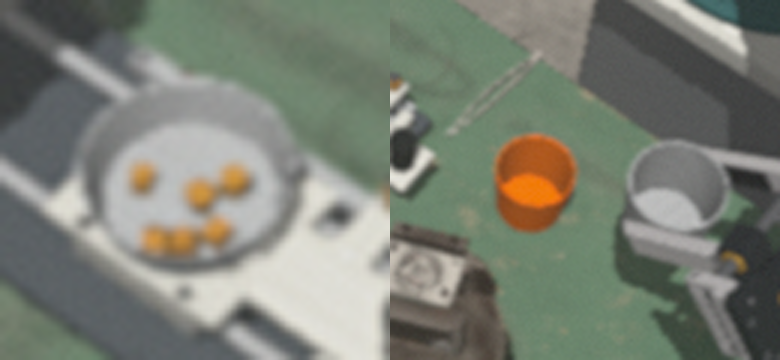

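All six cut-offs lie in the dish: three at (142,178), (201,193), (235,180) and three in the row (156–217, 235). The cup at (678,190) is empty. I'll set it down.

```bash
python3 -m crank '[[0,0,0.01,2.9,0.15,2.2,-0.3],[0,0,0,2.9,0.15,2.2,-0.3],[0,0,0,2.8,0.15,2.2,-0.3],[0,0,0,2.3,0.1,1.8,-0.3],[0,0,0,0.5,0,0.4,-0.3],[0,0,0,0.5,0,0.4,-0.3],[0,0,0,0,0,0,-0.3]]'
python3 - <<'E'
from h import *
a=np.radians(38.5); z=np.array([0,-np.cos(a),-np.sin(a)])
delta(np.array([.4327,.138,.041]),z,[0,0,-1])
E
```

```text
time: 14.3
tcp_pos: [0.4336, 0.1212, 0.0376]
eef_rot: [-179.5, 51.8, 90.0]
contact_force: [0.2, 0.0, -0.6]
gripper_width: 0.0619
gripper_force: 29.9
turn [-0.009  0.005  0.   ] shift cm before turn [ 0.79 -0.08  0.37] after turn [ 0.78 -0.09  0.37]
q [-22.8  47.3 -28.1 105.8  48.7  86.8 -80.1] tcp [0.4336 0.1212 0.0376] rpy [-179.5   51.8   90. ] F [ 0.2  0.  -0.6] t 14.3 w 0.06189339443724696 29.883382697244087
```

```bash
python3 -m crank '[[0,0,0,0.26,0,0.2,-0.3],[0,0,0,0.2,0,0.16,-0.3],[0,0,0,0.16,0,0.13,-0.3],[0,0,0,0.04,0,0.03,-0.3],[0,0,0,0,0,0,-0.3]]'
python3 -m crank '[[0,0,0,0,0,0,0.6],[0,0,0,0,0,0,0.9],[0,0,0,0,0,0,1],[0,0,0,0,0,0,1],[0,0,0,0,0,-1,1],[0,0,0,0,0,-3,1],[0,0,0,0,0,-4,1],[0,0,0,-2,0,-3.5,1],[0,0,0,-3,0,-2.5,1],[0,0,0,-3,0,-2.5,1],[0,0,0,-3,0,-2.5,1],[0,0,0,0,0,0,1]]'
python3 - <<'E'
from h import *
p,d=vision.snapshot("side"); P=cloud("side",d)
m=(abs(P[...,0]-.432)<.05)&(abs(P[...,1]-.134)<.05)&(P[...,2]>.055)&(P[...,2]<.066)
q=P[m]; A=np.c_[2*q[:,:2],np.ones(len(q))]; s=np.linalg.lstsq(A,(q[:,:2]**2).sum(1),rcond=None)[0]; print(s[:2],np.sqrt(s[2]+s[:2]@s[:2]),len(q),q[:,2].mean())
k=(abs(P[...,0]-.4644)<.018)&(abs(P[...,1]+.0788)<.018)&(P[...,2]>.078)&(P[...,2]<.09);print("knob",P[k].mean(0),k.sum())
delta([.4644,-.0788,.25],[0,0,-1],[-1,0,0])
delta([.4644,-.0788,.25],[0,0,-1],[0,1,0])
E
```

```text
time: 14.72
tcp_pos: [0.4338, 0.1211, 0.0296]
eef_rot: [-179.6, 51.8, 89.9]
contact_force: [0.6, 0.2, 1.1]
gripper_width: 0.0624
gripper_force: 29.8
time: 15.72
tcp_pos: [0.4359, 0.2047, 0.2396]
eef_rot: [179.9, 51.4, 89.6]
contact_force: [1.5, -1.1, 0.4]
gripper_width: 0.0942
gripper_force: 0.0
[0.43455489 0.13186322] 0.03164787839570301 114 0.058409735534653465
knob [ 0.46418509 -0.07897533  0.0827829 ] 73
turn [-0.705  0.7   -1.46 ] shift cm before turn [-17.14   3.06  22.46] after turn [ -2.88 -28.26   0.56]
q [-25.9  34.7 -33.   94.2  40.6 105.7 -69.4] tcp [0.4356 0.2038 0.2366] rpy [-179.9   51.5   89.7] F [-0.8 -0.3 -1.2] t 15.7667 w 0.09364372575711447 0.0
turn [-0.004  0.899 -0.006] shift cm before turn [-17.14   3.06  22.46] after turn [-28.26   2.88   0.56]
q [-25.9  34.7 -33.   94.2  40.6 105.7 -69.4] tcp [0.4356 0.2038 0.2366] rpy [-179.9   51.5   89.7] F [-0.8 -0.3 -1.2] t 15.7667 w 0.09364372575711447 0.0
```

The cup stands upright at (0.4346, 0.1319). The knob measures the same as before. I'll straighten the tool and go over the knob.

```bash
python3 -m crank '[[0,0.11,0,0,0,0,0.1],[0,0.11,0,0,0,0,0.1],[0,0.11,0,0,0,0,0.1],[0,0.12,0,0,0,0,0.1],[0,0.12,0,0,0,0,0.1],[0,0.11,0,0,0,0,0.1],[0,0.11,0,-2,0.2,0,0.1],[0,0.11,0,-4,0.4,0,0.1],[0,0,0,-4,0.4,0,0.1],[0,0,0,-4,0.4,0,0.1],[0,0,0,-4,0.4,0,0.1],[0,0,0,-3.5,0.4,0,0.1]]'
python3 -m crank '[[0,0,-0.02,-3.5,0.4,0,0.1],[0,0,-0.02,-2.5,0.2,0,0.1],[0,0,0,0,0,0,0.1]]'
python3 - <<'E'
from h import *
delta([.4643,-.0788,.14],[0,0,-1],[-.039,.999,0])
p,d=vision.snapshot("wrist"); K=cam("wrist"); P=cloud("wrist",d,K)
k=(abs(P[...,0]-.4644)<.02)&(abs(P[...,1]+.0788)<.02)&(P[...,2]>.078)&(P[...,2]<.09);q=P[k];print("knob",q.mean(0),(q.max(0)+q.min(0))/2,k.sum())
r=(np.hypot(P[...,0]-.469,P[...,1]+.199)<.055)&(P[...,2]>.070)&(P[...,2]<.08);q=P[r]; A=np.c_[2*q[:,:2],np.ones(len(q))]; s=np.linalg.lstsq(A,(q[:,:2]**2).sum(1),rcond=None)[0]; print("dish",s[:2],len(q))
cv2.imwrite("pics/w3.png",p)
E
```

```text
time: 16.77
tcp_pos: [0.4537, -0.001, 0.2472]
eef_rot: [-179.3, 2.6, 89.6]
contact_force: [1.0, 0.2, 1.6]
gripper_width: 0.0516
gripper_force: 0.0
time: 17.02
tcp_pos: [0.4602, -0.0632, 0.2495]
eef_rot: [-179.2, 2.6, 91.7]
contact_force: [0.6, -0.4, 0.0]
gripper_width: 0.0521
gripper_force: 0.0
turn [-0.015  0.046 -0.009] shift cm before turn [-0.98  0.55 12.91] after turn [-1.58  0.35 12.85]
q [ 29.5   6.4 -29.3 110.2   6.4  65.1  -0.7] tcp [ 0.4602 -0.0632  0.2495] rpy [-179.2    2.6   91.7] F [ 0.6 -0.4  0. ] t 17.0167 w 0.05211986239877916 0.0
knob [ 0.46235006 -0.07666927  0.08367786] [ 0.46235664 -0.07787419  0.08215209] 509
dish [ 0.46867816 -0.19674932] 553
```

View pics/w3.png

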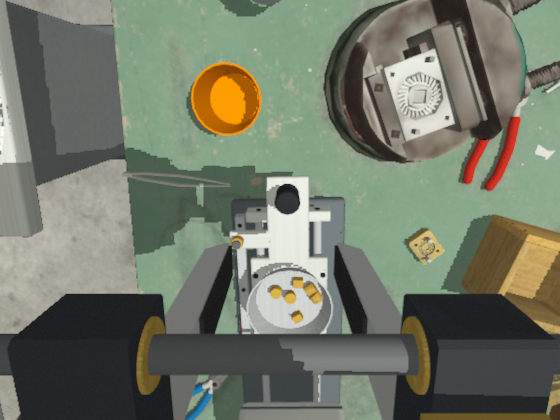

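The wrist view shows the six pieces in the dish (about 290,290), the knob at (288,198) and the ball's brass screw at (237,240). The refined knob position is (0.463, -0.0778). I'll descend on it and close.

```bash
python3 -m crank '[[-0.015,0.046,-0.01,0,0,0,0.1],[0,0,0,-1.5,0.2,3,0.1],[0,0,0,0,0,4,0.1],[0,0,0,0,0,4,0.1],[0,0,0,0,0,3,0.1],[0,0,0,0,0,2,0.1],[0,0,0,0,0,0,0.1]]'
python3 - <<'E'
from h import *
delta([.463,-.0778,.074],[0,0,-1],[-.045,.999,0])
E
```

```text
time: 17.65
tcp_pos: [0.4609, -0.0716, 0.0863]
eef_rot: [-179.7, -0.2, 92.6]
contact_force: [-0.7, -0.5, -0.9]
gripper_width: 0.0512
gripper_force: 0.0
turn [-0.005 -0.003  0.001] shift cm before turn [-0.64  0.2   3.13] after turn [-0.63  0.18  3.13]
q [ 28.1  19.5 -26.6 119.4  12.2  43.9  -3.4] tcp [ 0.4609 -0.0716  0.0863] rpy [-179.7   -0.2   92.6] F [-0.7 -0.5 -0.9] t 17.65 w 0.05122249122337488 0.0
```

```bash
python3 -m crank '[[0,0,0,-0.6,0.2,0,0.1],[0,0,0,0,0,0,0.1],[0,0,0,0,0,1.3,0.1],[0,0,0,0,0,1.2,0.1],[0,0,0,0,0,0.6,0.1],[0,0,0,0,0,0,0.1],[0,0,0,0,0,0,-0.6],[0,0,0,0,0,0,-0.8],[0,0,0,0,0,0,-0.8],[0,0,0,0,0,0,-0.8],[0,0,0,0,0,0,-0.8],[0,0,0,0,0,0,-0.8]]' 50
python3 - <<'E'
from h import *
delta([.463,-.0778,.074],[0,0,-1],[-.045,.999,0])
E
```

```text
time: 18.65
tcp_pos: [0.4623, -0.0796, 0.0586]
eef_rot: [-179.7, 0.0, 92.5]
contact_force: [-22.0, -0.1, 20.6]
gripper_width: 0.0229
gripper_force: 50.0
turn [-0.005  0.    -0.001] shift cm before turn [0.18 0.08 0.36] after turn [0.18 0.08 0.36]
q [ 27.5  22.4 -25.1 120.1  14.5  40.7  -4.6] tcp [ 0.4623 -0.0796  0.0586] rpy [-179.7    0.    92.5] F [-22.   -0.1  20.6] t 18.65 w 0.02287940246930924 50.01189351081848
```

```bash
python3 -m crank '[[0,0,0,0,-0.1,-0.1,-0.8],[0,0,0,0,0,0,-0.8],[0,0,0,0,0,0,-0.8]]'
python3 -m crank '[[0,0,0,0,0,-0.2,-0.8],[0,0,0,0,0,0,-0.8],[0,0,0,0,0,0,-0.8]]'
```

```text
time: 18.9
tcp_pos: [0.4622, -0.0796, 0.059]
eef_rot: [-179.8, -0.0, 92.5]
contact_force: [-7.7, -1.8, -12.4]
gripper_width: 0.0231
gripper_force: 50.0
time: 19.15
tcp_pos: [0.4621, -0.0796, 0.0599]
eef_rot: [-179.8, -0.1, 92.5]
contact_force: [3.6, -3.1, -41.2]
gripper_width: 0.0234
gripper_force: 49.9
```

```bash
python3 -m crank '[[0,0,0,0,0,0.22,-0.8],[0,0,0,0,0,0,-0.8],[0,0,0,0,0,0,-0.8]]'
python3 -m crank '[[0,0,0,-0.3,0,0,-0.8],[0,0,0,-0.3,0,0,-0.8],[0,0,0,-0.4,0,0,-0.8],[0,0,0,0,0,0,-0.8]]'
```

```text
time: 19.4
tcp_pos: [0.4623, -0.0795, 0.0595]
eef_rot: [-179.8, -0.0, 92.5]
contact_force: [-16.0, -0.4, 11.7]
gripper_width: 0.0227
gripper_force: 50.0
time: 19.73
tcp_pos: [0.4628, -0.0893, 0.0595]
eef_rot: [-179.8, -0.0, 92.5]
contact_force: [-15.1, 3.9, 11.7]
gripper_width: 0.0229
gripper_force: 50.0
```

The slide moves with the knob. I'll push on to about 105 mm and ease the side load.

```bash
python3 -m crank '[[0,0,0,-1,-0.08,-0.05,-0.8],[0,0,0,-1.5,0,0,-0.8],[0,0,0,-1.5,0,0,-0.8],[0,0,0,-1.5,0,0,-0.8],[0,0,0,-1.5,0,0,-0.8],[0,0,0,-1.5,0,0,-0.8],[0,0,0,-0.8,0,0,-0.8],[0,0,0,-0.4,0,0,-0.8],[0,0,0,0,0,0,-0.8]]'
python3 - <<'E'
from h import *
delta([.463,-.0778,.074],[0,0,-1],[-.045,.999,0])
E
```

```text
time: 20.48
tcp_pos: [0.4678, -0.1861, 0.0597]
eef_rot: [-180.0, -0.1, 92.5]
contact_force: [-0.8, 5.2, -7.5]
gripper_width: 0.0237
gripper_force: 50.0
turn [-0.    -0.002 -0.001] shift cm before turn [10.84 -0.    0.49] after turn [1.084e+01 1.000e-02 4.700e-01]
q [ 37.6  24.9 -23.2 115.6  14.2  42.2   8.2] tcp [ 0.4678 -0.1861  0.0597] rpy [-1.80e+02 -1.00e-01  9.25e+01] F [-0.8  5.2 -7.5] t 20.4833 w 0.023653165891154824 49.997241497039795
```

```bash
python3 -m crank '[[0,0,0,-0.5,0,0,-0.8],[0,0,0,-0.5,0,0,-0.8],[0,0,0,-0.3,0,0,-0.8],[0,0,0,0,0,0,-0.8]]' | sed -n '1,4p'
for i in 1; do :; done
python3 -m crank '[[0,0,0,-0.1,0,0,-0.8],[0,0,0,0,0,0,-0.8]]'| sed -n '2,4p'
python3 -m crank '[[0,0,0,-0.1,0,0,-0.8],[0,0,0,0,0,0,-0.8]]'| sed -n '2,4p'
python3 -m crank '[[0,0,0,-0.1,0,0,-0.8],[0,0,0,0,0,0,-0.8]]'| sed -n '2,4p'
```

```text
time: 20.82
tcp_pos: [0.4684, -0.1986, 0.0597]
eef_rot: [-180.0, -0.1, 92.5]
contact_force: [-1.1, 5.5, -8.2]
tcp_pos: [0.4684, -0.1991, 0.0597]
eef_rot: [-180.0, -0.1, 92.6]
contact_force: [-1.9, 6.6, -8.0]
tcp_pos: [0.4685, -0.2001, 0.0597]
eef_rot: [-180.0, -0.1, 92.6]
contact_force: [-1.1, 5.9, -8.3]
tcp_pos: [0.4685, -0.2012, 0.0596]
eef_rot: [-180.0, -0.1, 92.6]
contact_force: [-1.1, 5.9, -7.2]
```

```bash

python3 -m crank '[[0,0,0,-0.1,0,0,-0.8],[0,0,0,0,0,0,-0.8]]'| sed -n '2p;4p'
python3 -m crank '[[0,0,0,-0.05,0,0,-0.8],[0,0,0,0,0,0,-0.8]]'| sed -n '2p;4p'
python3 -m crank '[[0,0,0,-0.05,0,0,-0.8],[0,0,0,0,0,0,-0.8]]'| sed -n '2p;4p'
python3 -m crank '[[0,0,0,-0.05,0,0,-0.8],[0,0,0,0,0,0,-0.8]]'| sed -n '2p;4p'
python3 -m crank '[[0,0,0,-0.05,0,0,-0.8],[0,0,0,0,0,0,-0.8]]'| sed -n '2p;4p'
```

```text
tcp_pos: [0.4686, -0.2023, 0.0597]
contact_force: [-0.4, 4.1, -8.0]
tcp_pos: [0.4686, -0.2029, 0.0597]
contact_force: [-1.1, 4.7, -10.0]
tcp_pos: [0.4687, -0.2039, 0.0597]
contact_force: [-2.1, 3.2, -11.6]
tcp_pos: [0.4687, -0.2043, 0.0597]
contact_force: [-1.4, 5.6, -13.0]
tcp_pos: [0.4687, -0.2045, 0.0597]
contact_force: [-1.7, 6.7, -11.3]
```

The force fell to about 3.2 N, then climbed back to the usual level at 125 mm of travel, so the ball is in the notch. I'll hold, average the readings, and check.

```bash

for i in 1; do python3 -m crank '[[0,0,0,0,0,0,-0.8]]'| sed -n '2p;4p'; python3 -m crank '[[0,0,0,0,0,0,-0.8]]'| sed -n '2p;4p';python3 -m crank '[[0,0,0,0,0,0,-0.8]]'| sed -n '2p;4p';python3 -m crank '[[0,0,0,0,0,0,-0.8]]'| sed -n '2p;4p';done
python3 - <<'E'
from h import *
p,d=vision.snapshot("scene"); a=p[165:265,265:385]; b=cv2.imread("pics/scene0.png")[165:265,265:385]
cv2.imwrite("pics/s4.png",np.hstack([cv2.resize(b,(396,330),interpolation=cv2.INTER_CUBIC),cv2.resize(a,(396,330),interpolation=cv2.INTER_CUBIC)]))
E
```

```text
tcp_pos: [0.4687, -0.2046, 0.0597]
contact_force: [-2.1, 6.0, -11.9]
tcp_pos: [0.4687, -0.2045, 0.0597]
contact_force: [-2.6, 6.3, -10.9]
tcp_pos: [0.4687, -0.2046, 0.0597]
contact_force: [-2.2, 6.0, -11.5]
tcp_pos: [0.4687, -0.2046, 0.0597]
contact_force: [-2.6, 6.8, -12.5]
```

View pics/s4.png

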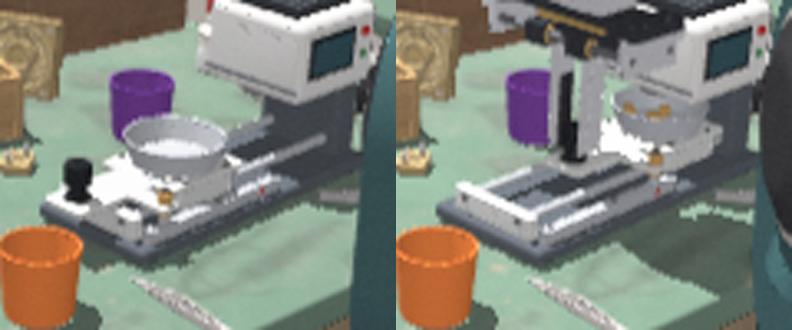

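The right half shows the ball's brass screw at (656,160), directly above the red notch mark at (657,192). The dish is under the head with its pieces in it. The force is steady at about 6.2 N at 125 mm, so the ball is seated.

```bash
python3 -c "
from bench import workorder; print(workorder.hand_in())"
```

```text
the job is handed in; nothing more can be done
None
```

I handed the job in: all six cut-offs are in the dish, the empty cup stands upright where it was, and the gripper still holds the knob with the slide 125 mm in and the ball seated in the notch.

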